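# Zero the trim and jack up the tilt platform

## Task

First turn the trim knob back to its zero stop. Then move the lever jack (it has a fin to hold it by) until its saddle is centred under the round lift lug of the tilt platform, press the jack's handle all the way down as a trial stroke, let it come all the way back up, and press it all the way down again. Finish while holding the handle down with the platform raised on the jack alone; keep the robot off the tilt stand and leave the other things on the bench as they are.

Things in the scene. Friction and masses are not known exactly. Their poses are not given: they have to be found in the camera images.
- trim_knob (a joint): Angle of the trim knob, rad: 0 at the zero stop (a hard stop), up to 2.4. It grows clockwise seen from above, so it is brought back to zero anticlockwise. It starts 0.7 to 1.4 from zero, turns freely by hand (0.03 N m of friction) and stays where it is left.
- trim_knob_grip (a point): Point on the knob's upright axis at the height to grip, 87 mm above the table. The knob is a black bar grip on a 44 mm disc: bar 42 mm long, 14 mm thick, its top 94 mm and the disc's top 64 mm above the table, a short white line near one end. x runs along the bar, away from the white line, and turns with the knob; z up.
- trim_box: Fixed grey box, 120 (x) by 130 (y) by 50 mm, with the trim knob in the middle of its top and a fan of black scale marks; the longest mark is zero (white line of the knob on it). It stands on the robot's right or left. Origin at the centre of its underside.
- switch_box: Like the trim box in size and colour, but with a small toggle switch on top; it stands on the other side and is not used. Origin at the centre of its underside.
- jack: Loose lever jack, 0.6 kg (give or take a fifth), its grey 285 x 80 x 12 mm base plate flat on the table. Origin on the table under the carrying fin; x runs towards the saddle (plate from -25 to 260 mm), z up. The fin, at the rear end, is an upright aluminium plate at the origin, 32 mm long (x), 14 mm thick (y), from 12 to 79 mm high. Slides on the table: 2.5 to 6 N.
- saddle_top (a point): Centre of the top of the jack's saddle, a round steel disc 34 mm wide at x = 225 mm of the jack, 62 mm above the table when the handle is up. It rises 55 mm per rad of handle angle, 30 mm in all.
- jack_handle (a joint): Angle of the jack's handle, rad: 0 up (at rest), 0.55 the hard stop fully down, then almost level. Its pivot is at x = 180 mm of the jack, 50 mm high; it points back towards the fin, 0.60 rad above level at rest. It is sprung and rises by itself when let go. Pressing its pad takes about 2 N at the top and 6 to 12 N at the bottom with the platform on the saddle.
- handle_pad (a point): Centre of the upper face of the black press pad at the handle's free end, 100 mm from the pivot; the pad is 38 x 36 mm, 10 mm thick. About 110 mm high with the handle up (100 mm ahead of the fin) and 60 mm fully down (80 mm ahead of the fin). x runs along the handle towards the pivot, z square to the pad.
- lift_pad (a point): The lift point: centre of the underside of the 26 mm steel pad below the round-ended lug in the middle of the platform's front edge, 72 mm above the table (10 mm above the resting saddle), 45 mm out from the edge with free space below. The lug, 36 mm wide, has a raised round disc on top; the square-ended ears 105 mm to either side of it are not lift points.
- mode_switch (a joint): Toggle lever on the switch box, rad: 0 as it stands; to be left alone.
- tilt_stand: The fixed stand with its aluminium platform (250 x 270 mm, top 90 mm above the table; a round black instrument on it, 169 mm high in all). Origin on the table straight below the lift point; x points away from the front edge, into the stand. Below the platform the space is free up to x = 110 mm, for the jack's nose. The platform is hinged at x = 305 mm; the jack raises the lift point by 20 mm.
- log_book: Bystander: buff log book lying flat, 110 x 150 x 20 mm; origin at the centre of its underside.
- screwdriver: Bystander: screwdriver with a black handle, lying flat, about 200 mm long; origin on its underside.
- plug: Bystander: dark steel round connector plug standing up, 36 mm wide, 45 mm high; origin at the centre of its underside.
- test_weight: Bystander: brass test weight with a small top knob, 44 mm wide, 52 mm high; origin at the centre of its underside.
- gyro_can: Bystander: black cylinder, 64 mm wide, 65 mm high; origin at the centre of its underside.
- clamp_ring: Bystander: aluminium ring lying flat, 60 mm outside, 14 mm high; origin at the centre of its underside.
There are look-alikes about, which are no part of the job. What is shaped like the trim_box but blue or brown is not meant.

How it is judged:
On the way, in this order (a step that is already met when the one before it is completed fails the run):
1. the trim knob is at its zero stop (value of joint trim_knob below 0.1 rad), for 0.2 s.
2. the jack stands flat with its saddle under the lift point, handle up (horizontal distance between saddle_top and lift_pad below 0.01 m and angle between jack's own z axis and vertical below 0.06 rad and value of joint jack_handle below 0.15 rad and linear speed of jack below 0.01 m/s), for 0.2 s.
3. trial stroke: handle fully down, platform raised by the jack (value of joint jack_handle above 0.44 rad and height (world z) of lift_pad above 0.083 m and contact force between jack and tilt_stand above 3 N and horizontal distance between saddle_top and lift_pad below 0.01 m), for 0.1 s.
4. handle back up, platform down (value of joint jack_handle below 0.12 rad and height (world z) of lift_pad below 0.076 m), for 0.1 s.
At the end, for the whole second after the job is handed in: Knob within 0.10 rad of zero; jack flat, saddle centre within 10 mm of the lift point in plan, carrying the platform (over 3 N); handle at 0.44 rad or more, lift point over 83 mm high (72 at rest), steady; robot pressing on the jack (over 1.5 N), off the tilt stand (all of step 3 and value of joint trim_knob below 0.1 rad and angle between jack's own z axis and vertical below 0.06 rad and height (world z) of jack below 0.006 m and (contact force between jack and the fingers above 1.5 N or contact force between jack and the arm above 1.5 N) and velocity of joint jack_handle below 0.1 rad/s and linear speed of jack below 0.02 m/s and contact force between tilt_stand and the arm below 0.5 N and contact force between tilt_stand and the fingers below 0.5 N); the arm keeps its last pose, push and grip.
It fails at once if the robot pushes on the tilt stand or its platform (contact force between tilt_stand and the arm above 3 N or contact force between tilt_stand and the fingers above 3 N).
It fails at once if a bystander is moved by more than 30 mm (distance of any of log_book, screwdriver, plug, test_weight, gyro_can, clamp_ring from where it was at the start of the episode above 0.03 m).
It fails at once if the toggle switch is thrown (value of joint mode_switch above 0.4 rad).
It also fails if it takes over 72 s, if anything falls off the work surface, if the arm or the gripper's body presses on something with over 40 N, if the wrist force passes 120 N, or if a joint passes its speed limit or range.

## Robot

A 6-joint arm with a two-finger parallel gripper is mounted at the origin on the work surface. World frame = base frame: x ahead of the robot, y to its left, z up, the work surface at z = 0. Lengths are in m, angles in rad, forces in N, time in s.
With the tool pointing down it reaches from about 0.375 to 0.9 m from the base axis. Payload 3.1 kg.
Tool frame: the origin (TCP) lies at the centre of the arm's flange, where the gripper is bolted on; the fingertips stand 173 mm ahead of it and the grasp point (between the pads) lies 155 mm ahead of it (tip_extent is the distance from the TCP to the fingertips, in m); z points along the fingers, y is the direction in which the jaws open and shut (so a half turn about z gives the same grasp; the last joint's range is limited). The gripper opens to 85 mm and grips with 20 to 120 N. Pads are 22 mm wide; open, the fingers measure 114 mm over their backs; the gripper's body (76 mm by 85 mm) begins 54 mm behind the grasp point. The pads swing forward as they close: fully open they stand 13 mm farther back than shut.
Start: joints at [1.026, 0.527, 1.433, -0, 1.181, -0.178], TCP at [0.224, 0.583, 0.405] pointing down, gripper open.
Joint ranges: [-3.08, 3.08], [-0.75, 2.2], [0.22, 2.44], [-1.43, 4.57], [0, 2.65], [-2.85, 2.85]. Speed limits (rad/s): [2.79, 2.79, 3.14, 3.14, 3.14, 3.14].

## Interface

Orientations are given as a unit quaternion [x, y, z, w].
In Python, from station import sense, snapshot, sign_off, tip_extent gives the robot as it stands. The module is installed in compiled form; this text tells all that it offers.
- The arm moves only by the tool servo_tool, never from a script. Its argument "rows" is a list of rows, each a list of 3 entries, a list of its own where there are three numbers: the shift along the tool's x, y, z in mm, then the turn about the tool's z in degrees, then the opening, from -1 (shut) to 1 (fully open), so that 0 is half open. A call has 1 to 8 rows; each row is the pose to reach, as a shift and turn from the pose measured when the call began, along the tool's axes at that moment; what a row does not reach only later rows make up. A row lasts 1/10 s, in which the tool goes at most 50 mm and 8.59 degrees, less where a joint would pass 70% of its speed; a pose out of reach is approached as far as the arm can. A call with a gripper value outside its range is refused whole. The fingers move at their own pace and stop on an object; "force" is the grip in N (left out, the last holds). Time passes only in rows, so rows that repeat a pose let the fingers close. It gives the time, the measured TCP pose, the force and the opening at its end, in the units of the state.
- sense(): the state, without advancing time (a new reading comes with each control period).
- snapshot(name): name is "scene" or "top" or "wrist"; returns a dict with "image" (384x512x3 uint8, blue, green, red), "z_map" (384x512 float32, m along the optical axis (not along the pixel's ray), 0 where there is no reading), "vertical_fov" (degrees; the focal length in pixels is half the picture's height over the tangent of half this angle, whatever the lens; pixels are square), "cx", "cy" (the principal point, pixels), "cam_to_world" (4x4, takes a point from camera to world coordinates). Camera axes: x right, y down, z forward; pixel columns grow to the right and rows downward; lengths in m; the calibration is good to about 2 mm. A picture is of the moment at which its call begins.
- sign_off(): hands the job in, once; it reports no verdict.
The state is a dict: "t": time; "q": joint angles; "qd": joint speeds; "tau": joint torques, N m; "tcp_pos": TCP position; "tool_rot": TCP orientation; "force": force on the tool from outside, world axes, zero at the start; "ft_torque": the same for the moment, N m; "finger_gap": opening from 0.0 (shut) to 1.0 (fully open).
Only numpy, scipy, OpenCV 4.12 (cv2) and the standard library are available. Lean on these libraries where they do the work, as an engineer would, in place of code of your own. Each camera call takes 0.05 s, during which the arm holds its last target. There are 200 camera calls.

## Working session

There is one attempt and no reset: what is moved stays moved. The work goes in short steps, Python scripts to look and compute and a tool call to move; the robot and the scene stay as the last step left them, time stands still between calls to the robot, and variables do not carry over. Pictures are saved under pics/ and viewed, about 8 in all and at most 12, crops included, and the job is handed in when it is done.

Besides the shell and the picture viewer there is one more tool, called after "Emit:" in YAML: its name, and indented under it one key for each argument. servo_tool: Moves the arm, as the interface text tells. Its arguments: {"type":"object","properties":{"rows":{"type":"array"},"force":{"type":"number"}},"required":["rows"]}

```bash
mkdir -p pics
cat > h.py <<'E'
import numpy as np, cv2, json
from station import sense, snapshot, sign_off, tip_extent
from scipy.spatial.transform import Rotation as R
def snap(n,save=None):
    s=snapshot(n); s['f']=192/np.tan(np.radians(s['vertical_fov'])/2)
    if save: cv2.imwrite('pics/'+save+'.png',s['image'])
    return s
def world(s):
    v,u=np.mgrid[0:384,0:512]; z=s['z_map']
    P=np.stack([(u-s['cx'])/s['f']*z,(v-s['cy'])/s['f']*z,z,np.ones_like(z)],-1)
    return (P@np.array(s['cam_to_world']).T)[...,:3]
def ray(s,u,v,h):
    M=np.array(s['cam_to_world']); d=M[:3,:3]@np.array([(u-s['cx'])/s['f'],(v-s['cy'])/s['f'],1]); o=M[:3,3]
    return o+d*(h-o[2])/d[2]
E
python3 - <<'E'
from h import *
a=snap('top','top');b=snap('scene','scene')
for s in(a,b):print(s['f'],s['cx'],s['cy'],np.round(s['cam_to_world'],3).tolist())
np.save('top_w.npy',world(a));np.save('sc_w.npy',world(b))
im=np.hstack([a['image'],b['image']])
st=sense();print({k:np.round(v,3).tolist() for k,v in st.items()},tip_extent)
E
```

```text
425.0599012707559 256.70752928294763 194.69125608320513 [[0.02, -0.994, 0.106, 0.382], [-1.0, -0.019, 0.006, -0.056], [-0.004, -0.106, -0.994, 1.477], [0.0, 0.0, 0.0, 1.0]]
497.7463797020607 257.8148589663931 199.99237204670666 [[-0.182, 0.54, -0.821, 1.72], [0.983, 0.113, -0.144, 0.131], [0.015, -0.834, -0.552, 0.875], [0.0, 0.0, 0.0, 1.0]]
{'t': 0.1, 'q': [1.026, 0.528, 1.434, -0.0, 1.181, -0.178], 'qd': [-0.0, -0.003, -0.001, -0.001, -0.001, 0.001], 'tau': [-0.0, -44.331, -17.859, -0.0, 0.004, -0.0], 'tcp_pos': [0.224, 0.583, 0.404], 'tool_rot': [0.182, 0.983, -0.001, -0.0], 'force': [0.454, -0.007, -0.277], 'ft_torque': [-0.027, -0.006, -0.002], 'finger_gap': 1.001} 0.1734
```

View pics/top.png

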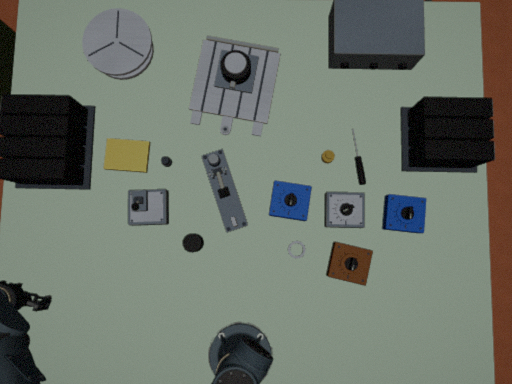

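View pics/scene.png

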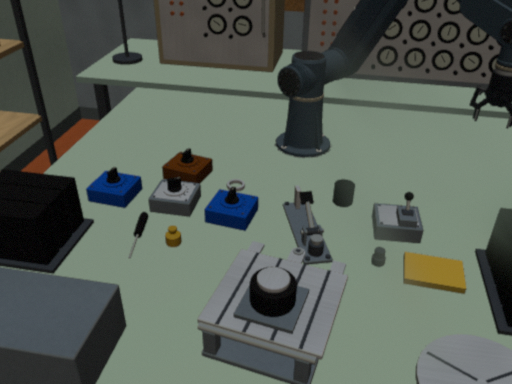

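Top view: trim box at (346,210), jack fin at about (234,220), saddle (213,159), lug (226,125); blue and brown look-alikes are nearby. Next I measure these.

Run:
```python
from h import *
s=snap('top');W=world(s);im=s['image']
for n,(u,v) in dict(knob=(346,210),fin=(234,220),pad=(224,192),sad=(213,159),lug=(226,125),gyro=(193,243),ring=(296,250),weight=(328,156),swbox=(148,207),blue=(291,200),brown=(350,264)).items():
    w=W[v-2:v+3,u-2:u+3].reshape(-1,3); print(n,np.round(np.median(w,0),3),np.round(w[:,2].max(),3))
def crop(u0,u1,v0,v1,k):return cv2.resize(im[v0:v1,u0:u1],None,fx=k,fy=k,interpolation=cv2.INTER_CUBIC)
a=crop(185,285,90,240,4);b=crop(320,375,185,235,6)
c=np.zeros((600,740,3),np.uint8);c[:,:400]=a;c[:300,405:405+330]=b
cv2.imwrite('pics/c1.png',c)
```

```text
knob [ 0.485 -0.34   0.092] 0.1
fin [0.446 0.027 0.077] 0.081
pad [0.534 0.059 0.113] 0.122
sad [0.651 0.103 0.06 ] 0.068
lug [0.764 0.061 0.083] 0.09
gyro [0.368 0.161 0.064] 0.071
ring [ 0.35  -0.185 -0.   ] 0.006
weight [ 0.671 -0.286  0.051] 0.056
swbox [0.486 0.319 0.052] 0.074
blue [ 0.514 -0.159  0.092] 0.098
brown [ 0.311 -0.354  0.083] 0.099
```

View pics/c1.png

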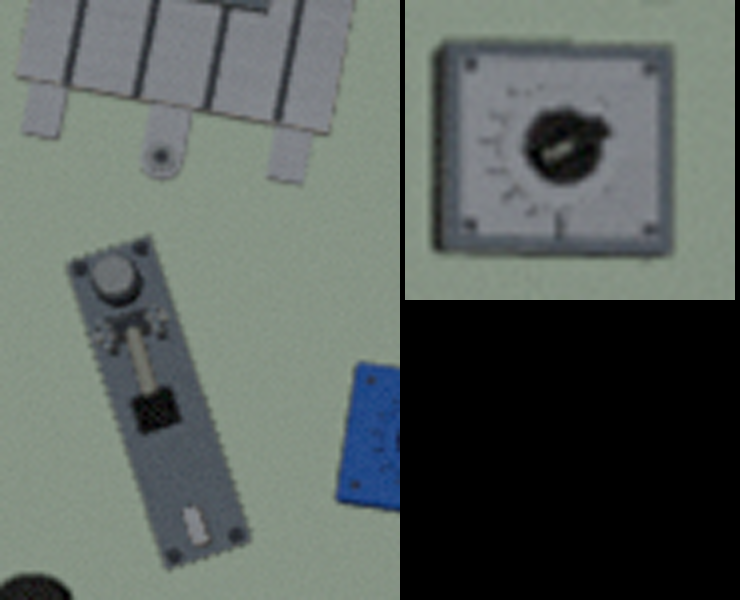

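Zero mark points towards -x; the white line sits about 62° clockwise of it, so the knob reads roughly 1.08 rad. Jack yaw ≈ 20°, stand yaw ≈ -10°. I'll move above the knob.

```bash
cat >> h.py <<'E'
def rel(p,yaw=None):
    s=sense();r=R.from_quat(s['tool_rot']);x=r.as_matrix()[:,0];cur=np.degrees(np.arctan2(x[1],x[0]))
    print('at',np.round(s['tcp_pos'],4),'yaw %.1f'%cur,'F',np.round(s['force'],1),'gap %.2f t %.1f'%(s['finger_gap'],s['t']),'q',np.round(s['q'],2))
    if p is not None: print('shift mm',np.round(r.inv().apply(np.array(p)-s['tcp_pos'])*1000,1))
    if yaw is not None: print('turn',round((cur-yaw+180)%360-180,1))
E
python3 - <<'E'
from h import *
s=snap('top');W=world(s)
for n,u,v,h in[('lugdisc',225.25,129.25,.095),('saddle',214,159.25,.062),('fin',234,221.25,.079),('knob',349,209.2,.094),('frontL',189.5,109.2,.09),('frontR',267,123,.09)]:print(n,np.round(ray(s,u,v,h),4))
g=s['image'];m=np.all(abs(W[...,2:]-.05)<.008,-1);m[:180]=0;m[235:]=0;m[:,:322]=0;m[:,370:]=0
print('boxtop',np.round([(W[m].min(0)+W[m].max(0))/2],4),m.sum())
rel([.52,.1,.40]); rel([.47,-.34,.36],118)
w=snap('wrist');print(np.round(np.linalg.inv(np.vstack([np.column_stack([R.from_quat(sense()['tool_rot']).as_matrix(),sense()['tcp_pos']]),[0,0,0,1]]))@w['cam_to_world'],3),w['f'])
E
```

```text
lugdisc [0.7462 0.0623 0.095 ]
saddle [0.6505 0.1003 0.062 ]
fin [0.4419 0.0264 0.079 ]
knob [ 0.4877 -0.3481  0.094 ]
frontL [0.814  0.1846 0.09  ]
frontR [ 0.7714 -0.0762  0.09  ]
boxtop [[ 0.4919 -0.3446  0.05  ]] 1186
at [0.224  0.5833 0.4041] yaw 159.0 F [ 0.2  0.1 -0.1] gap 1.00 t 0.2 q [ 1.03  0.53  1.43 -0.    1.18 -0.18]
shift mm [-449.6 -344.9    4.4]
at [0.224  0.5833 0.4041] yaw 159.0 F [ 0.2  0.1 -0.1] gap 1.00 t 0.2 q [ 1.03  0.53  1.43 -0.    1.18 -0.18]
shift mm [-560.7 -773.6   45. ]
turn 41.0
[[ 0.    -0.952 -0.308  0.079]
 [ 1.     0.001 -0.001 -0.001]
 [ 0.001 -0.308  0.952  0.03 ]
 [ 0.     0.     0.     1.   ]] 327.8853860780662
```

Emit:
servo_tool:
  rows:
    - [[-50,-38,0],0,1]
    - [[-100,-77,0],0,1]
    - [[-150,-115,0],0,1]
    - [[-200,-153,0],5,1]
    - [[-250,-192,0],10,1]
    - [[-300,-230,0],15,1]
    - [[-350,-268,0],20,1]
    - [[-400,-310,0],25,1]

```text
t: 1.05
tcp_pos: [0.4332, 0.2401, 0.4046]
tool_rot: [0.392, 0.92, -0.0, 0.0]
force: [1.0, -0.2, 0.2]
finger_gap: 1.0
```

```bash
python3 -c "
from h import *
rel([.488,-.345,.36],118)"
```

```text
at [0.4332 0.2401 0.4046] yaw 133.8 F [ 1.  -0.2  0.2] gap 1.00 t 1.1 q [ 0.28  0.35  1.75 -0.    1.04 -0.48]
shift mm [-460.3 -365.2   45. ]
turn 15.8
```

Emit:
servo_tool:
  rows:
    - [[-38,-30,0],0,1]
    - [[-76,-60,0],0,1]
    - [[-114,-90,0],4,1]
    - [[-152,-120,0],8,1]
    - [[-190,-150,0],12,1]
    - [[-228,-180,0],16,1]
    - [[-266,-210,0],16,1]
    - [[-304,-240,0],16,1]

```text
t: 1.85
tcp_pos: [0.47, -0.1475, 0.405]
tool_rot: [0.517, 0.856, -0.0, 0.0]
force: [2.0, 0.5, -0.3]
finger_gap: 1.003
```

```bash
python3 -c "
from h import *
rel([.488,-.345,.36],118)"
```

```text
at [ 0.47   -0.1475  0.405 ] yaw 117.8 F [ 2.   0.5 -0.3] gap 1.00 t 1.9 q [-0.53  0.35  1.76 -0.    1.03 -1.02]
shift mm [-183.1  -76.1   45.2]
turn -0.2
```

Emit:
servo_tool:
  rows:
    - [[-45,-19,10],0,1]
    - [[-90,-38,20],0,1]
    - [[-135,-57,32],0,1]
    - [[-183,-76,45],0,1]
    - [[-183,-76,45],0,1]
    - [[-183,-76,45],0,1]

```text
t: 2.45
tcp_pos: [0.4876, -0.3463, 0.3592]
tool_rot: [0.518, 0.855, 0.0, -0.0]
force: [0.4, -0.4, 0.2]
finger_gap: 0.999
```

Run:
```python
from h import *
w=snap('wrist','w1');np.savez('w1.npz',**w);rel(None);W=world(w)
m=(W[...,2]>.085)&(W[...,2]<.1);print(m.sum(),np.round(W[m].min(0),3),np.round(W[m].max(0),3))
n,l,st,c=cv2.connectedComponentsWithStats(m.astype(np.uint8))
for i in range(1,n):
  if st[i,4]>100:
    uv=np.argwhere(l==i)[:,::-1].astype(np.float32);b=cv2.minAreaRect(uv);P=W[l==i]
    q=np.array([ray(w,*p,.094)[:2] for p in cv2.boxPoints(b)]);print(st[i],np.round(c[i]),np.round(q.mean(0),4),np.round(q,4).tolist(),P[:,2].mean())
```

```text
at [ 0.4876 -0.3447  0.3596] yaw 117.7 F [ 0.6  0.2 -0.1] gap 1.00 t 2.5 q [-0.8   0.54  1.55  0.    1.05 -1.29]
2432 [ 0.296 -0.544  0.085] [ 0.538 -0.169  0.098]
[   0   80   57   51 1417] [ 26. 106.] [ 0.3172 -0.3594] [[0.2935, -0.3631], [0.2987, -0.3468], [0.3407, -0.3553], [0.3361, -0.3724]] 0.09327131681242237
[249 171  20  54 972] [258. 197.] [ 0.4923 -0.3439] [[0.4759, -0.3288], [0.4877, -0.3221], [0.5091, -0.3588], [0.4967, -0.3658]] 0.09430478423148153
```

View pics/w1.png

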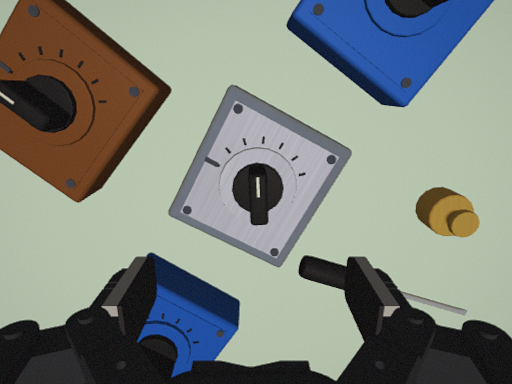

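White line at (258,187), zero mark at (211,161), knob centre about (258,198). Bar measured at height 94 mm and yaw 120° (white end).

Run:
```python
from h import *
w=dict(np.load('w1.npz'));c=np.array([.4923,-.3439])
d=ray(w,211,161,.05)[:2]-c;print('zero yaw',np.degrees(np.arctan2(d[1],d[0])),np.hypot(*d))
rel([.492,-.344,.247],119)
```

```text
zero yaw -178.1404709777139 0.044519295039464044
at [ 0.4876 -0.3447  0.3596] yaw 117.7 F [ 0.6  0.2 -0.1] gap 1.00 t 2.5 q [-0.8   0.54  1.55  0.    1.05 -1.29]
shift mm [ -1.6   4.2 112.6]
turn -1.3
```

Needed turn ≈ 62° anticlockwise. Descend and grip.

Emit:
servo_tool:
  rows:
    - [[-2,4,30],-1.5,0.6]
    - [[-2,4,60],-1.5,0.3]
    - [[-2,4,90],-1.5,0.2]
    - [[-2,4,112],-1.5,0.2]
    - [[-2,4,112],-1.5,0]
    - [[-2,4,112],-1.5,-0.6]
    - [[-2,4,112],-1.5,-1]
    - [[-2,4,112],-1.5,-1]
  force: 30

```text
t: 3.3
tcp_pos: [0.4928, -0.3441, 0.2496]
tool_rot: [0.506, 0.863, 0.001, 0.001]
force: [2.3, 2.8, 3.5]
finger_gap: 0.155
```

Emit:
servo_tool:
  rows:
    - [[0,0,0],0,-1]
    - [[0,0,0],0,-1]
    - [[0,0,0],0,-1]
    - [[0,0,0],0,-1]

```text
t: 3.7
tcp_pos: [0.4928, -0.3441, 0.2496]
tool_rot: [0.506, 0.862, 0.001, 0.001]
force: [1.8, 1.1, -3.4]
finger_gap: 0.155
```

Emit:
servo_tool:
  rows:
    - [[0,0,0],-7,-1]
    - [[0,0,0],-14,-1]
    - [[0,0,0],-21,-1]
    - [[0,0,0],-28,-1]
    - [[0,0,0],-35,-1]
    - [[0,0,0],-42,-1]
    - [[0,0,0],-49,-1]
    - [[0,0,0],-54,-1]

```text
t: 4.5
tcp_pos: [0.4928, -0.3442, 0.2496]
tool_rot: [0.057, 0.998, 0.0, 0.001]
force: [1.8, 0.4, -3.2]
finger_gap: 0.156
```

```bash
python3 -c "
from h import *
rel([.492,-.344,.247],182);print(sense()['ft_torque'])"
```

```text
at [ 0.4928 -0.3442  0.2496] yaw 173.4 F [ 1.8  0.4 -3.2] gap 0.16 t 4.5 q [-0.8   0.7   1.61  0.    0.82 -2.25]
shift mm [0.8 0.1 2.6]
turn -8.6
[ 0.08786836 -0.19164839 -0.02255923]
```

Emit:
servo_tool:
  rows:
    - [[0,0,0],-3,-1]
    - [[0,0,0],-6,-1]
    - [[0,0,0],-9,-1]
    - [[0,0,0],-11,-1]
    - [[0,0,0],-11,-1]

```text
t: 5.0
tcp_pos: [0.4927, -0.3444, 0.2498]
tool_rot: [-0.036, 0.999, 0.001, 0.002]
force: [1.9, 1.1, -2.5]
finger_gap: 0.155
```

```bash
python3 -c "
from h import *
rel(None);print(sense()['ft_torque'])"
```

```text
at [ 0.4927 -0.3444  0.2498] yaw -175.9 F [ 1.9  1.1 -2.5] gap 0.15 t 5.0 q [-0.8   0.7   1.61  0.01  0.82 -2.44]
[ 0.16915271 -0.20478292 -1.26535098]
```

Torque of 1.27 N m shows the stop is reached. Release, rise and check.

Emit:
servo_tool:
  rows:
    - [[0,0,0],0,-0.4]
    - [[0,0,0],0,0]
    - [[0,0,0],0,0]
    - [[0,0,-30],0,0]
    - [[0,0,-75],0,0]
    - [[0,0,-110],0,0.5]
    - [[0,0,-110],0,1]
    - [[0,0,-110],0,1]

```text
t: 5.8
tcp_pos: [0.4924, -0.3445, 0.3611]
tool_rot: [-0.036, 0.999, -0.001, 0.003]
force: [-0.2, 1.1, -0.3]
finger_gap: 0.981
```

Run:
```python
from h import *
w=snap('wrist','w2');rel([.47,.02,.40],20);W=world(w)
m=(W[...,2]>.087)&(W[...,2]<.1)
n,l,st,c=cv2.connectedComponentsWithStats(m.astype(np.uint8))
for i in range(1,n):
  if st[i,4]>100:
    uv=np.argwhere(l==i)[:,::-1].astype(np.float32);b=cv2.minAreaRect(uv)
    q=np.array([ray(w,*p,.094)[:2] for p in cv2.boxPoints(b)]);e=q-np.roll(q,1,0);k=np.argmax(np.hypot(*e.T));print(np.round(c[i]),np.round(q.mean(0),4),np.degrees(np.arctan2(e[k,1],e[k,0])),np.hypot(*e.T))
```

```text
at [ 0.492  -0.3442  0.3597] yaw -175.9 F [-0.9 -0.4 -0.4] gap 0.99 t 5.8 q [-0.8   0.55  1.54  0.    1.05 -2.44]
shift mm [ -4.2 364.9 -39.9]
turn 164.1
[252. 195.] [ 0.4916 -0.3451] 0.6906066271079437 [0.01442637 0.04239008 0.01368043 0.0424499 ]
[478. 243.] [ 0.5182 -0.1629] -8.464288735076302 [0.0208403  0.04205388 0.01973735 0.0427293 ]
```

View pics/w2.png

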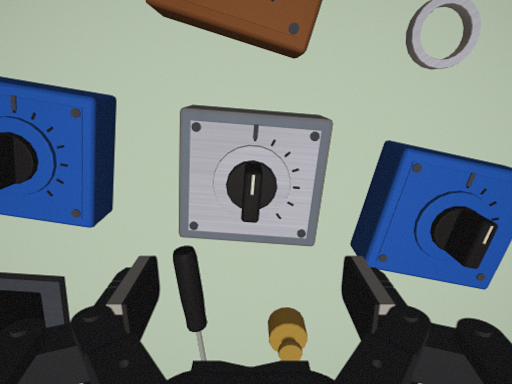

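Knob bar is now along the zero mark (line at (253,183), mark at (255,132)); error about 1°. On to the jack.

Emit:
servo_tool:
  rows:
    - [[2,47,0],-3,1]
    - [[5,94,0],-6,1]
    - [[8,141,0],-9,1]
    - [[11,188,0],-12,1]
    - [[14,235,0],-15,1]
    - [[17,282,0],-15,1]
    - [[20,330,0],-15,1]
    - [[21,372,0],-15,1]

```text
t: 6.65
tcp_pos: [0.4429, 0.0274, 0.3586]
tool_rot: [-0.166, 0.986, 0.001, -0.0]
force: [1.1, 0.8, -0.1]
finger_gap: 1.0
```

Emit:
servo_tool:
  rows:
    - [[0,0,0],0,1]

```text
t: 6.75
tcp_pos: [0.4407, 0.0315, 0.3572]
tool_rot: [-0.169, 0.986, 0.003, -0.003]
force: [0.1, -0.9, 0.8]
finger_gap: 1.001
```

Run:
```python
from h import *
w=snap('wrist','w3');rel(None);W=world(w);np.savez('w3.npz',**w)
def rect(m,h,lab):
  n,l,st,c=cv2.connectedComponentsWithStats(m.astype(np.uint8))
  for i in range(1,n):
   if st[i,4]>60:
    uv=np.argwhere(l==i)[:,::-1].astype(np.float32);b=cv2.minAreaRect(uv)
    q=np.array([ray(w,*p,h)[:2] for p in cv2.boxPoints(b)]);e=q-np.roll(q,1,0);k=np.argmax(np.hypot(*e.T));print(lab,np.round(c[i]),np.round(q.mean(0),4),np.degrees(np.arctan2(e[k,1],e[k,0])).round(1),np.hypot(*e.T).round(4),W[l==i][:,2].mean())
z=W[...,2]
rect((z>.073)&(z<.084),.079,'fin');rect((z>.057)&(z<.066),.062,'sad')
```

```text
at [0.4412 0.0299 0.3572] yaw -160.6 F [-0.4 -0.4  0.3] gap 1.00 t 6.8 q [-0.19  0.36  1.93  0.    0.86 -2.1 ]
fin [244. 198.] [0.4436 0.0278] 19.6 [0.0319 0.0125 0.0319 0.013 ] 0.07931430065652008
fin [  5. 203.] [ 0.5141 -0.1492] -173.4 [0.0401 0.0101 0.04   0.0106] 0.07769653154297217
fin [246. 350.] [0.5826 0.0791] -55.9 [0.0126 0.0138 0.0126 0.014 ] 0.07859191249916303
sad [429. 165.] [0.3716 0.1661] -70.6 [0.064  0.0659 0.0649 0.0707] 0.06493860972877619
sad [ 24. 202.] [ 0.5126 -0.1459] -172.4 [0.0651 0.04   0.0645 0.0429] 0.06125703336455016
sad [509. 328.] [0.488  0.3163] 33.1 [0.023  0.0068 0.023  0.007 ] 0.06041119147218714
sad [241. 358.] [0.6087 0.0813] -73.2 [0.0401 0.0204 0.0394 0.0204] 0.06072141497079191
sad [267. 355.] [0.5981 0.1069] 20.7 [0.0081 0.0187 0.008  0.0188] 0.06076557963760825
```

View pics/w3.png

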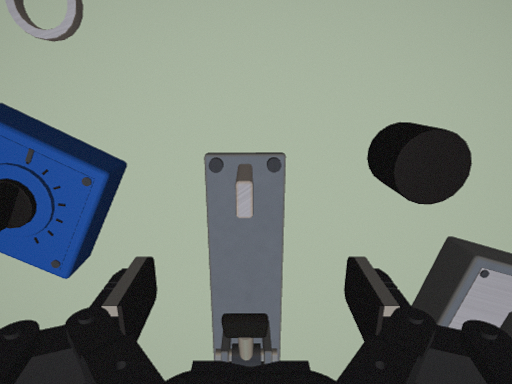

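Fin at (244,198): (0.4436, 0.0278), top at 79 mm, yaw 19.6°. Camera agrees with the text. Descend and grip.

Emit:
servo_tool:
  rows:
    - [[-1.5,-3,40],0,0.6]
    - [[-1.5,-3,80],0,0.3]
    - [[-1.5,-3,115],0,0.2]
    - [[-1.5,-3,145],0,0.2]
    - [[-1.5,-3,145],0,0.2]
    - [[-1.5,-3,145],0,-0.3]
    - [[-1.5,-3,145],0,-1]
    - [[-1.5,-3,145],0,-1]
  force: 40

```text
t: 7.6
tcp_pos: [0.4433, 0.0277, 0.2136]
tool_rot: [-0.169, 0.986, 0.001, -0.001]
force: [-0.2, 0.4, -2.9]
finger_gap: 0.156
```

Emit:
servo_tool:
  rows:
    - [[0,0,0],0,-1]
    - [[0,0,0],0,-1]
    - [[0,0,0],0,-1]
  force: 100

```text
t: 7.9
tcp_pos: [0.4432, 0.0278, 0.2139]
tool_rot: [-0.169, 0.986, 0.001, -0.001]
force: [0.1, -0.0, -3.9]
finger_gap: 0.152
```

```bash
python3 -c "
from h import *
rel([.5243,.0986,.212],170.7)"
```

```text
at [0.4432 0.0278 0.2139] yaw -160.5 F [ 0.1 -0.  -3.9] gap 0.15 t 7.9 q [-0.19  0.66  2.03  0.    0.46 -2.1 ]
shift mm [-100.1   39.7    1.8]
turn 28.8
```

Emit:
servo_tool:
  rows:
    - [[0,0,1],4,-1]
    - [[0,0,1],8,-1]
    - [[0,0,1],12,-1]
    - [[0,0,1],16,-1]
    - [[0,0,1],20,-1]
    - [[0,0,1],24,-1]
    - [[0,0,1],29,-1]
    - [[0,0,1],29,-1]

```text
t: 8.7
tcp_pos: [0.4436, 0.0278, 0.2136]
tool_rot: [0.084, 0.996, 0.001, -0.0]
force: [-0.4, -0.6, 5.2]
finger_gap: 0.148
```

```bash
cat > jk.py <<'E'
from h import *
s=snap('top');W=world(s);z=W[...,2];im=s['image'];cv2.imwrite('pics/t_now.png',im)
rel(None)
# jack plate: z 4..20mm, region; saddle: height band
def comp(m,lo=20):
    n,l,st,c=cv2.connectedComponentsWithStats(m.astype(np.uint8))
    return [(l==i,st[i,4]) for i in range(1,n) if st[i,4]>lo]
reg=(W[...,0]>.6)&(W[...,0]<.9)&(abs(W[...,1])<.2)
import sys
for m,a in comp(reg&(z>.052)&(z<.07),15):
    uv=np.argwhere(m)[:,::-1].mean(0);print('z55-70',a,uv.round(1),ray(s,*uv,.062).round(4),z[m].mean().round(4))
E
python3 jk.py
```

```text
at [0.4436 0.0277 0.2136] yaw 170.5 F [-0.8 -1.4  7.4] gap 0.15 t 8.8 q [-0.19  0.66  2.03  0.    0.46 -1.6 ]
z55-70 77 [247.  155.4] [ 0.6657 -0.011   0.062 ] 0.0612
z55-70 109 [244.3 168.9] [ 0.6195 -0.0029  0.062 ] 0.0589
```

Saddle is 225.5 mm from the fin, yaw -9.9°: consistent. Slide about 80% of the way.

Emit:
servo_tool:
  rows:
    - [[-7,9,-0.5],0,-1]
    - [[-14,18,-0.5],0,-1]
    - [[-21,27,-0.5],0,-1]
    - [[-28,36,-0.5],0,-1]
    - [[-35,45,-0.5],0,-1]
    - [[-42,54,-0.5],0,-1]
    - [[-53,69,-0.5],0,-1]
    - [[-53,69,-0.5],0,-1]

```text
t: 9.55
tcp_pos: [0.5094, 0.0884, 0.2142]
tool_rot: [0.081, 0.997, 0.001, 0.002]
force: [1.2, -0.5, -6.4]
finger_gap: 0.152
```

```bash
cat >> jk.py <<'E'
# lug: top-surface pixels ahead of edge, near expected
reg2=(abs(W[...,0]-.75)<.035)&(abs(W[...,1]-.062)<.04)&(z>.078)&(z<.11)
if reg2.sum(): print('lug z',np.percentile(z[reg2],[5,50,95]).round(4),reg2.sum())
b=snap('scene');M=np.array(b['cam_to_world'])
cv2.imwrite('pics/s_now.png',b['image'])
np.savez('top.npz',**s);np.savez('scn.npz',**b)
k=5;a=cv2.resize(im[100:200,195:275],None,fx=k,fy=k,interpolation=cv2.INTER_CUBIC)
p=np.linalg.inv(M)@[.75,.06,.08,1];u,v=int(b['f']*p[0]/p[2]+b['cx']),int(b['f']*p[1]/p[2]+b['cy']);print('scene crop',u-40,v-60)
c=cv2.resize(b['image'][v-60:v+40,u-40:u+40],None,fx=k,fy=k,interpolation=cv2.INTER_CUBIC)
cv2.imwrite('pics/cc.png',np.hstack([a,c]))
E
python3 jk.py
```

```text
at [0.5081 0.0878 0.214 ] yaw 170.6 F [ 0.7  0.2 -4.7] gap 0.15 t 9.6 q [-0.05  0.7   1.85  0.    0.6  -1.46]
z55-70 64 [229.5 136.2] [0.7309 0.0501 0.062 ] 0.0601
z55-70 115 [226.5 149.1] [0.6862 0.0591 0.062 ] 0.0591
lug z [0.0793 0.0838 0.0906] 151
scene crop 255 192
```

View pics/cc.png

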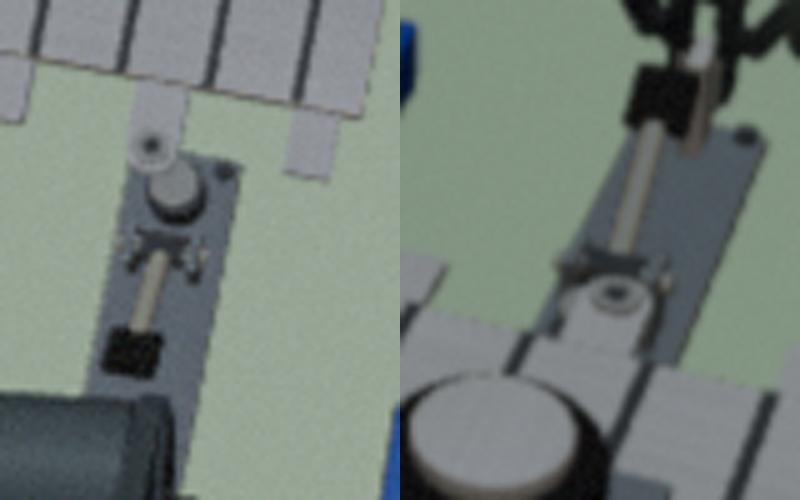

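Top crop: lug disc at (151,146), saddle (177,188); scene crop: lug disc at (616,294). Triangulate the lug.

Run:
```python
from h import *
a=dict(np.load('top.npz'));b=dict(np.load('scn.npz'))
def P(s):
    M=np.linalg.inv(s['cam_to_world'])[:3];K=np.array([[s['f'],0,s['cx']],[0,s['f'],s['cy']],[0,0,1]]);return K@M
X=cv2.triangulatePoints(P(a),P(b),np.array([[224.8],[128.8]]),np.array([[297.8],[250.4]]))[:,0];X=X[:3]/X[3];print(X)
for h in(.085,.09,.095):print(h,ray(a,224.8,128.8,h),ray(b,297.8,250.4,h))
rel(None)
S=np.array([.7303,.0498]);print('move',X[:2]-S)
d=np.r_[X[:2]-S,0];print('tool',R.from_quat(sense()['tool_rot']).inv().apply(d)*1000)
```

```text
[0.74983819 0.06442811 0.08682324]
0.085 [0.75030748 0.0647019  0.085     ] [0.74761163 0.06419016 0.085     ]
0.09 [0.74898567 0.06426993 0.09      ] [0.75376302 0.06461308 0.09      ]
0.095 [0.74766387 0.06383795 0.095     ] [0.75991442 0.06503599 0.095     ]
at [0.5075 0.0874 0.2139] yaw 170.6 F [ 0.8  0.  -5.2] gap 0.15 t 9.7 q [-0.05  0.7   1.85  0.    0.6  -1.46]
move [0.01953819 0.01462811]
tool [-16.89308166  17.61663385   0.01863092]
```

Emit:
servo_tool:
  rows:
    - [[-5,5,0.5],0,-1]
    - [[-10,10,0.5],0,-1]
    - [[-15,15,0.5],0,-1]
    - [[-16.5,17.5,0.5],0,-1]
    - [[-16.5,17.5,0.5],0,-1]
    - [[-16.5,17.5,0.5],0,-1]
    - [[-16.5,17.5,0.5],0,-1]
    - [[-16.5,17.5,0.5],0,-1]

```text
t: 10.45
tcp_pos: [0.527, 0.102, 0.2137]
tool_rot: [0.082, 0.997, 0.001, 0.001]
force: [-0.4, 0.1, 0.1]
finger_gap: 0.15
```

```bash
python3 jk.py; python3 -c "
from h import *
t=sense();y=R.from_quat(t['tool_rot']).as_matrix()[:,0];print(t['tcp_pos'][:2]-.225*y[:2]/np.hypot(*y[:2]))"
```

```text
at [0.527  0.102  0.2136] yaw 170.6 F [ 1.2 -0.2 -0.4] gap 0.15 t 10.5 q [-0.02  0.71  1.79  0.    0.64 -1.43]
z55-70 117 [223.  144.4] [0.7021 0.0712 0.062 ] 0.0594
lug z [0.0803 0.0845 0.0896] 149
scene crop 255 192
[0.74901862 0.06531466]
```

View pics/cc.png

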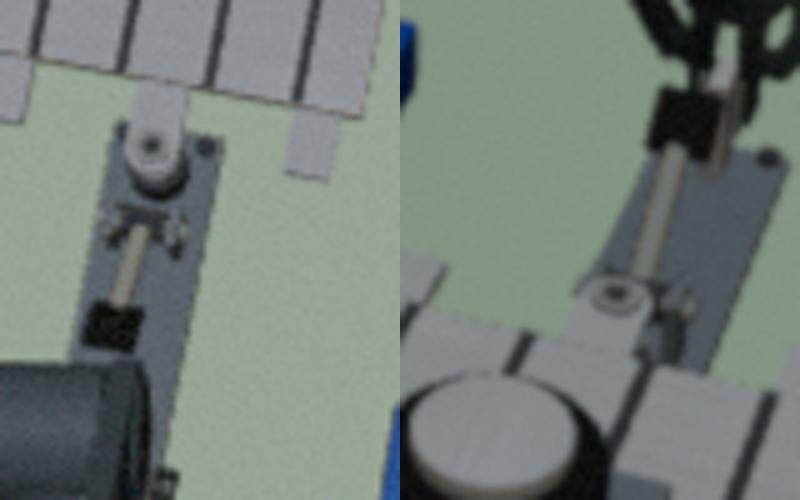

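Lug now covers the saddle; the saddle's lower rim shows at about (160,180), nose bolts at (121,130) and (207,147). Checking with rays.

Run:
```python
from h import *
a=dict(np.load('top.npz'));im=a['image']
f=lambda u,v:((u+.5)/5-.5+195,(v+.5)/5-.5+100)
p=ray(a,*f(121,130),.014);q=ray(a,*f(207,147),.014);m=(p+q)/2;fin=np.array([.527,.102])
d=m[:2]-fin;print(p,q,m,np.hypot(*d),np.degrees(np.arctan2(d[1],d[0])));u=d/np.hypot(*d);print('saddle',fin+.225*u, 'lug',ray(a,*f(151,146),.09))
# plate mask via depth: axis fit
W=world(a);M=(W[...,2]>.005)&(W[...,2]<.02)&(W[...,0]>.6)&(W[...,0]<.82)&(W[...,1]>0)&(W[...,1]<.14)
n,l,st,c=cv2.connectedComponentsWithStats(M.astype(np.uint8))
i=1+np.argmax(st[1:,4]);Q=W[l==i][:,:2];yaw=np.radians(-9.5)
e=np.array([-np.sin(yaw),np.cos(yaw)]);x=np.array([np.cos(yaw),np.sin(yaw)])
y=(Q-fin)@e;X=(Q-fin)@x
for lo in range(100,260,20):
    k=(X>lo/1e3)&(X<lo/1e3+.02)
    if k.sum()>5:print(lo,y[k].min().round(4),y[k].max().round(4))
print('nose',X.max())
```

```text
[0.78021221 0.09230171 0.014     ] [0.76908768 0.03138282 0.014     ] [0.77464995 0.06184227 0.014     ] 0.25088471425673986 -9.21063905916011
saddle [0.74909898 0.06598549] lug [0.74898567 0.06426993 0.09      ]
100 -0.0404 0.0388
120 -0.0402 0.0433
140 -0.0397 0.0414
160 -0.04 0.0399
180 -0.0398 0.0436
200 -0.0395 0.0395
220 -0.0394 0.0396
240 -0.042 0.0388
nose 0.2605466166357962
```

Saddle is within about 2 mm of the lug centre by independent checks. Release the fin and rise.

Emit:
servo_tool:
  rows:
    - [[0,0,0],0,-0.5]
    - [[0,0,0],0,-0.2]
    - [[0,0,0],0,-0.2]
    - [[0,0,-20],0,-0.2]
    - [[0,0,-60],0,-0.2]
    - [[0,0,-105],0,-0.6]
    - [[0,0,-105],0,-1]
    - [[0,0,-105],0,-1]

```text
t: 11.35
tcp_pos: [0.5269, 0.1018, 0.3198]
tool_rot: [0.082, 0.997, 0.001, 0.002]
force: [-0.4, 0.6, -0.8]
finger_gap: -0.005
```

Run:
```python
from h import *
s=snap('top');W=world(s);z=W[...,2]
x=np.array([.987,-.163]);e=np.array([.163,.987]);fin=np.array([.527,.102])
X=(W[...,:2]-fin)@x;Y=(W[...,:2]-fin)@e
im=s['image'].max(2)
m=(X>.07)&(X<.13)&(abs(Y)<.03)&(z>.085)&(z<.135)
print('pad',m.sum(),X[m].min(),X[m].max(),np.median(X[m]),np.median(Y[m]),np.percentile(z[m],[5,50,95]))
P=W[m].mean(0);print(P)
t=fin+.098*x;rel([*t,.31],170.6)
```

```text
pad 78 0.08579958304942274 0.12957653988991757 0.10756187796118752 -0.0015245492740715233 [0.09224046 0.10602848 0.11525452]
[0.63327425 0.08283292 0.10496218]
at [0.5264 0.1018 0.3185] yaw 170.6 F [-0.2 -0.3 -0.4] gap -0.00 t 11.4 q [-0.02  0.53  1.74  0.    0.87 -1.43]
shift mm [-98.6   0.2   8.6]
turn 0.0
```

Emit:
servo_tool:
  rows:
    - [[-40,0,4],0,-1]
    - [[-80,0,8],0,-1]
    - [[-98,0,8],0,-1]
    - [[-98,0,8],0,-1]
    - [[-98,0,8],0,-1]
  force: 40

```text
t: 11.9
tcp_pos: [0.6219, 0.0859, 0.3083]
tool_rot: [0.082, 0.997, 0.001, -0.002]
force: [-0.0, 0.1, 1.1]
finger_gap: -0.002
```

Emit:
servo_tool:
  rows:
    - [[0,0,12],0,-1]
    - [[0,0,20],0,-1]
    - [[4,0,27],0,-1]
    - [[7.5,0,35],0,-1]
    - [[10.5,0,43],0,-1]
    - [[13,0,51],0,-1]
    - [[15,0,58],0,-1]
    - [[16.5,0,66],0,-1]

```text
t: 12.7
tcp_pos: [0.6044, 0.089, 0.2429]
tool_rot: [0.082, 0.997, 0.001, -0.003]
force: [-2.0, -0.3, 7.4]
finger_gap: -0.001
```

```bash
python3 -c "
from h import *
t=np.array([.527,.102])+.080*np.array([.987,-.163]);rel([*t,.2314],170.6)"
```

```text
at [0.6044 0.089  0.2429] yaw 170.6 F [-2.  -0.3  7.4] gap -0.00 t 12.7 q [-0.04  0.72  1.59  0.    0.84 -1.45]
shift mm [-1.6  0.2 11.5]
turn 0.0
```

Emit:
servo_tool:
  rows:
    - [[0,0,4],0,-1]
    - [[0,0,8],0,-1]
    - [[0,0,11],0,-1]
    - [[0,0,13],0,-1]
    - [[0,0,14],0,-1]
    - [[0,0,14],0,-1]

```text
t: 13.3
tcp_pos: [0.6033, 0.0893, 0.2326]
tool_rot: [0.081, 0.997, 0.001, -0.003]
force: [-7.6, 0.5, 25.8]
finger_gap: -0.004
```

```bash
python3 jk.py
```

```text
at [0.6033 0.0892 0.2326] yaw 170.7 F [-7.8 -1.  27.4] gap 0.00 t 13.3 q [-0.04  0.74  1.59  0.    0.82 -1.45]
z55-70 22 [218.7 141. ] [0.7137 0.0861 0.062 ] 0.0585
z55-70 19 [230.2 144.2] [0.7035 0.047  0.062 ] 0.0574
lug z [0.0962 0.1039 0.1089] 154
scene crop 255 192
```

View pics/cc.png

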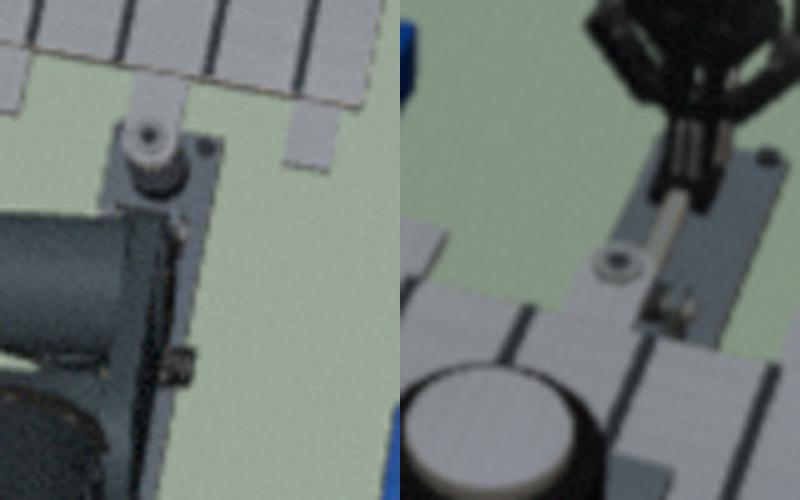

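Platform raised 19–20 mm, nose bolt still at (207,147): jack has not moved. Now let the handle up along the reverse arc.

Emit:
servo_tool:
  rows:
    - [[0,0,-4],0,-1]
    - [[0,0,-12],0,-1]
    - [[-3,0,-22],0,-1]
    - [[-6,0,-32],0,-1]
    - [[-10,0,-42],0,-1]
    - [[-15,0,-52],0,-1]
    - [[-19,0,-62],0,-1]
    - [[-19,0,-75],0,-1]

```text
t: 14.2
tcp_pos: [0.6223, 0.086, 0.3072]
tool_rot: [0.081, 0.997, 0.001, -0.005]
force: [-0.8, 0.0, 0.1]
finger_gap: 0.002
```

Emit:
servo_tool:
  rows:
    - [[0,0,-6],0,-1]
    - [[0,0,-6],0,-1]
    - [[0,0,-6],0,-1]
    - [[0,0,-6],0,-1]

```text
t: 14.6
tcp_pos: [0.6219, 0.0861, 0.3124]
tool_rot: [0.081, 0.997, 0.001, -0.006]
force: [0.6, -1.0, 0.0]
finger_gap: -0.004
```

```bash
python3 jk.py;python3 - <<'E'
from h import *
a=dict(np.load('top.npz'));W=world(a);M=(W[...,2]>.005)&(W[...,2]<.02)&(W[...,0]>.6)&(W[...,0]<.82)&(W[...,1]>0)&(W[...,1]<.14)
n,l,st,c=cv2.connectedComponentsWithStats(M.astype(np.uint8))
Q=W[l==1+np.argmax(st[1:,4])][:,:2];yaw=np.radians(-9.3);fin=np.array([.527,.102])
e=np.array([-np.sin(yaw),np.cos(yaw)]);x=np.array([np.cos(yaw),np.sin(yaw)])
y=(Q-fin)@e;X=(Q-fin)@x;k=X>.19;print('nose',X.max(),y[k].min(),y[k].max())
rel([*(fin+.098*x),.3083],170.6)
E
```

```text
at [0.622  0.086  0.3125] yaw 170.7 F [-0.1  0.  -0.3] gap 0.00 t 14.7 q [-0.04  0.64  1.5   0.    1.01 -1.45]
z55-70 19 [230.  145.2] [0.7    0.0475 0.062 ] 0.0579
lug z [0.0791 0.0834 0.0902] 106
scene crop 255 192
nose 0.2600678036741877 -0.040739662680575425 -0.011914542980936287
at [0.6221 0.086  0.3125] yaw 170.7 F [0.8 0.6 0.4] gap 0.00 t 14.7 q [-0.04  0.64  1.5   0.    1.01 -1.45]
shift mm [-1.6  0.4  4.2]
turn 0.1
```

Platform is back down, jack still in place (nose at 260 mm). Second stroke.

Emit:
servo_tool:
  rows:
    - [[0,0,16],0,-1]
    - [[0,0,24],0,-1]
    - [[4,0,31],0,-1]
    - [[7.5,0,39],0,-1]
    - [[10.5,0,47],0,-1]
    - [[13,0,55],0,-1]
    - [[15.5,0,62],0,-1]
    - [[17.5,0,70],0,-1]

```text
t: 15.5
tcp_pos: [0.6043, 0.0889, 0.2436]
tool_rot: [0.081, 0.997, 0.0, -0.004]
force: [0.4, -1.5, 7.5]
finger_gap: -0.001
```

Emit:
servo_tool:
  rows:
    - [[1,0,4],0,-1]
    - [[1,0,8],0,-1]
    - [[1,0,11],0,-1]
    - [[1,0,13],0,-1]
    - [[1,0,13],0,-1]
    - [[1,0,13],0,-1]
    - [[1,0,13],0,-1]
    - [[1,0,13],0,-1]

```text
t: 16.3
tcp_pos: [0.6029, 0.0892, 0.2332]
tool_rot: [0.081, 0.997, 0.0, -0.004]
force: [-2.9, -0.2, 16.7]
finger_gap: -0.002
```

```bash
python3 jk.py; python3 -c "
from h import *
print(sense()['qd'].round(4) if hasattr(sense()['qd'],'round') else sense()['qd'])"
```

```text
at [0.6029 0.0892 0.2332] yaw 170.7 F [-3.9 -1.4 17.7] gap -0.00 t 16.4 q [-0.04  0.74  1.59  0.    0.82 -1.45]
z55-70 23 [218.2 141.1] [0.7133 0.0879 0.062 ] 0.0593
z55-70 17 [230.1 144.1] [0.7038 0.0472 0.062 ] 0.0581
lug z [0.0953 0.1035 0.109 ] 150
scene crop 255 192
[ 0.0013 -0.0012  0.0007 -0.0014 -0.0016  0.0003]
```

View pics/cc.png

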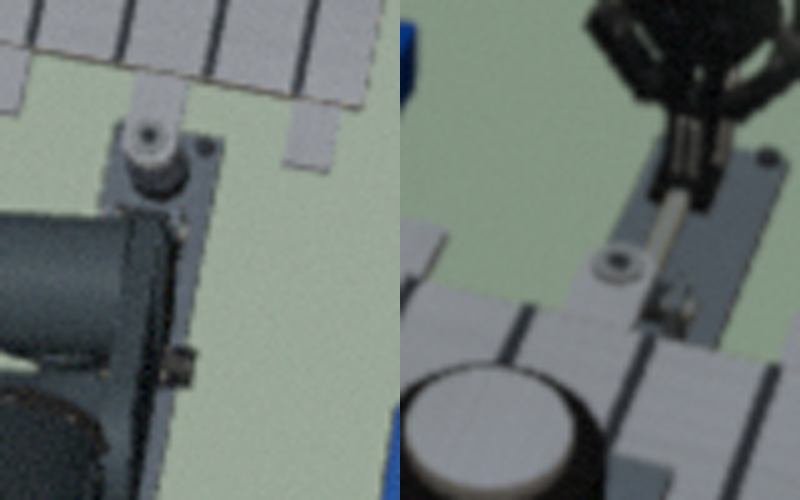

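The picture matches the first stroke: lug raised about 19–20 mm, nose bolt unmoved at (207,147), 17 N on the pad, everything steady. Handing in.

```bash
python3 -c "
from station import sign_off
print(sign_off())"
```

```text
the job is handed in; nothing more can be done
None
```

I completed all the steps and handed the job in at about 16.4 s, with the gripper holding the jack's handle down and the platform raised. The sign-off gives no verdict.

- **Knob:** turned anticlockwise until 1.27 N m showed the stop. The wrist picture afterwards had the bar within about 1° of the zero mark.
- **Jack:** turned and slid by its fin, flat on the table. Two checks put the saddle within about 2 mm of the lift point.
- **Strokes:** pressed fully down, released until the platform was back at rest, then pressed down again. The lug was about 19–20 mm up in each stroke.
- **Last check:** a steady push of about 17 N on the pad, joint speeds near zero, and no sign that the jack had moved. I planned every move to stay clear of the bystanders, toggle switch and tilt stand, but did not measure the bystanders again at the end.

The first stroke pushed the jack forward with nearly 8 N. I moved the second press back by about 1 mm, which cut that to 3–4 N. None of the checks I made failed.

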